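Set up the tray and lamp for inspecting iron heads

ROBOT

A 6-joint arm with a two-finger parallel gripper is mounted at the origin on the work surface. World frame = base frame: x ahead of the robot, y to its left, z up, the work surface at z = 0. Lengths are in mm, angles in rad, forces in N, time in s.
With the tool pointing down it reaches from about 300 to 825 mm from the base axis. Payload 5.4 kg.
Tool frame: the origin (TCP) lies on the centre line of the jaws, within the pads' length; the fingertips stand 22 mm ahead of it and the grasp point (between the pads) lies 3 mm ahead of it (env.tcp_to_tips is the distance from the TCP to the fingertips, in mm); z points along the fingers, y is the line along which they close (so a half turn about z gives the same grasp; the last joint's range is limited). The gripper opens to 92 mm and grips with 3 to 60 N. Pads are 20 mm wide; open, the fingers measure 128 mm over their backs; the gripper's body (75 mm by 189 mm) begins 69 mm behind the grasp point.
Start: joints at [-1.557, 0.158, 1.597, -0, 1.386, -0.21], TCP at [127.591, -560.649, 236.601] pointing down, gripper open.
Joint ranges: [-2.91, 2.91], [-0.94, 2.29], [0.18, 2.7], [-1.29, 4.43], [0.17, 2.64], [-3, 3]. Speed limits (rad/s): [2.57, 2.57, 3.14, 3.14, 3.14, 3.14].

INTERFACE

Orientations are given as a unit quaternion [w, x, y, z].
In Python, from bench import env, imaging, finish_job gives the robot as it stands.
- The arm moves only by the shell command python3 -m jog 'ROWS' [FORCE]. ROWS is JSON, a list of rows, each an object with "translation": the shift along the world's x, y, z in cm, a list of three; "delta_rot": the turn, a rotation vector about the world's x, y, z in degrees, a list of three; "fingers": the opening, from -1 (shut) to 1 (fully open). In form: [{"translation": [x, y, z], "delta_rot": [rx, ry, rz], "fingers": fingers}, ...]. A call has 1 to 20 rows; each row is the pose to reach, as a shift and turn from the pose commanded when the call began; what a row does not reach only later rows make up. A row lasts 1/8 s, in which the tool goes at most 62.5 mm and 10.7 degrees, less where a joint would pass 70% of its speed; a pose out of reach is approached as far as the arm can. A call with a gripper value outside its range is refused whole. The fingers move at their own pace and stop on an object; FORCE is the grip in N (left out, the last holds). Time passes only in rows, so rows that repeat a pose let the fingers close. It gives the time, the measured TCP pose, the force, the opening and the grip force at its end, in the units of the state.
- env.get_state(): the state, without advancing time (a new reading comes with each control period).
- imaging.camera(name): name is "side" or "top" or "wrist"; returns the picture (400x640x3 uint8, red, green, blue); there is no depth.
- imaging.camera_params(name): a dict with "intrinsics" (3x3 intrinsics, pixels), "view" (4x4, takes a point from world to camera coordinates); the wrist camera has in their place "hand_eye" (4x4, takes a point from camera to tool coordinates, whose origin is the TCP and whose axes are the flange's). Camera axes: x right, y down, z forward; pixel columns grow to the right and rows downward; lengths in mm; the calibration is good to about 2 mm. A picture is of the moment at which its call begins: read the wrist's pose just before it. camera_params takes no time and is no camera call.
- finish_job(): hands the job in; it is judged then, once.
The state is a dict: "time": time; "joints": joint angles; "joint_vel": joint speeds; "tau": joint torques, N m; "eef_pos": TCP position; "orientation": TCP orientation; "contact_force": force on the tool from outside, world axes, zero at the start; "moment": the same for the moment, N m; "gripper_width": opening from 0.0 (shut) to 1.0 (fully open); "gripper_force": force on a finger pad.
Only numpy, scipy, OpenCV 4.12 (cv2) and the standard library are available. Lean on these libraries where they do the work, as an engineer would, in place of code of your own. Each camera call takes 0.05 s, during which the arm holds its last target. There are 200 camera calls.

TASK

Get the inspection place ready for the next golf iron heads: fold the tray's three splayed walls up until each stands upright, and swing the lamp so that its shade hangs as nearly over the middle of the tray as its arm allows. Leave the walls and the lamp standing by themselves, and do not disturb the iron heads, the jar of polish or the rubbing stone.

Things in the scene. Friction and masses are not known exactly. Their poses are not given: they have to be found in the camera images.
- tray: Blue plastic knock-down tray fixed to the bench, floor 118 x 148 mm. Origin: centre of the underside, z up. Fixed upright back wall, 108 mm high, at x = +62 mm. Three hinged walls lie splayed outwards: front (-x), left (+y), right (-y); their hinge lines run along the sides at x = -62, y = +77 and y = -77 mm, 12 mm above the bench
- tray_mid (a point): Middle of the tray's floor (black mat), on its upper face, 12 mm above the bench
- wall_front (a joint): Angle of the hinged front wall: 0 = flat outwards on the bench, 1.57 = upright, larger = leaning inwards over the tray (stop at 1.95). The hinge is stiff and the wall stays where it is left
- grip_front (a point): Middle of the front wall's yellow round grip bar (12 mm diameter, 142 mm long, parallel to the hinge and 90 mm from it), which is the wall's outer (later upper) edge. Between the bar and the rest of the 5 mm thick blue wall is a hand slot, 72 mm wide along the bar and 32 mm deep
- wall_left (a joint): Angle of the hinged left wall: 0 = flat outwards on the bench, 1.57 = upright, larger = leaning inwards over the tray (stop at 1.95). The hinge is stiff and the wall stays where it is left
- grip_left (a point): Middle of the left wall's yellow round grip bar (12 mm diameter, 112 mm long, parallel to the hinge and 90 mm from it), which is the wall's outer (later upper) edge. Between the bar and the rest of the 5 mm thick blue wall is a hand slot, 72 mm wide along the bar and 32 mm deep
- wall_right (a joint): Angle of the hinged right wall: 0 = flat outwards on the bench, 1.57 = upright, larger = leaning inwards over the tray (stop at 1.95). The hinge is stiff and the wall stays where it is left
- grip_right (a point): Middle of the right wall's yellow round grip bar (12 mm diameter, 112 mm long, parallel to the hinge and 90 mm from it), which is the wall's outer (later upper) edge. Between the bar and the rest of the 5 mm thick blue wall is a hand slot, 72 mm wide along the bar and 32 mm deep
- lamp_knob (a point): Grip point on the black upright knob (24 mm diameter, 45 mm high, its top at 280 mm above the bench) on top of the lamp's shade, 260 mm above the bench. z up; its x axis points along the level boom to the upright post (fixed to the bench behind the tray), whose axis is 300 mm away
- lamp_head (a point): Centre of the lower rim of the green round lamp shade (124 mm diameter), straight below the knob, 170 mm above the bench. The boom that carries it turns stiffly about the post and stays where it is left; clockwise seen from above brings the shade over the tray
- iron_a: Golf iron head of bright steel, lying flat, about 110 x 80 mm, 15 mm thick, on a plywood board left of the tray: leave alone. Origin: middle of the blade's underside
- iron_b: Another iron head, satin, same size, on the same board: leave alone
- iron_c: A third iron head, lying on the bench to the right and in front of the tray: leave alone
- polish: Jar of polish, 56 mm diameter, 70 mm high, red cap, near the tray's front right corner: leave alone. Origin: centre of the underside
- stone: Red-brown rubbing stone, 50 x 30 x 24 mm, near the tray's front left corner: leave alone. Origin: centre of the underside

How it is judged:
By the outcome, as a careful person would: the job done as asked, in the order asked, and still so for the second after the job is handed in, with the robot touching nothing.
It also fails if it takes over 64 s, if anything falls off the work surface, if the arm or the gripper's body presses on something with over 40 N, if the wrist force passes 120 N, or if a joint passes its speed limit or range.

## Working session

There is one attempt and no reset: what is moved stays moved. The work goes in short steps, Python scripts to look and compute and a shell command to move; the robot and the scene stay as the last step left them, time stands still between calls to the robot, and variables do not carry over. Pictures are saved under pics/ and viewed, at most 10 in all, crops included, and the job is handed in when it is done.

```bash
mkdir -p pics
python3 - <<'E'
from bench import env, imaging
import cv2, numpy as np
for n in ("top","side"):
    im=imaging.camera(n); cv2.imwrite(f"pics/{n}0.png",im[:,:,::-1])
    p=imaging.camera_params(n); print(n,np.round(p["intrinsics"],1).tolist(),np.round(p["view"],3).tolist())
print(env.get_state())
E
```

```text
top [[446.8, 0.0, 322.1], [0.0, 446.8, 197.0], [0.0, 0.0, 1.0]] [[0.015, -1.0, 0.009, 78.068], [-0.987, -0.017, -0.157, 520.631], [0.157, -0.006, -0.988, 1054.608], [0.0, 0.0, 0.0, 1.0]]
side [[471.9, 0.0, 330.3], [0.0, 471.9, 198.6], [0.0, 0.0, 1.0]] [[-0.759, -0.651, -0.019, 427.15], [-0.366, 0.451, -0.814, 279.621], [0.538, -0.611, -0.58, 1185.391], [0.0, 0.0, 0.0, 1.0]]
{'time': 0.1, 'joints': array([-1.55710088e+00,  1.58975462e-01,  1.59805362e+00, -2.92625602e-05,
        1.38616683e+00, -2.10067074e-01]), 'joint_vel': array([ 0.0003704 , -0.00173695, -0.00339144, -0.0004921 ,  0.0008185 ,
        0.00041066]), 'tau': array([-6.61299582e-04, -3.86502278e+01, -3.22961068e+01,  7.00609549e-02,
        3.38843395e-02, -6.11744281e-05]), 'eef_pos': array([ 127.57468813, -560.156694  ,  235.74965055]), 'orientation': array([-7.99177088e-04,  9.93747197e-01,  1.11650641e-01,  6.42709335e-05]), 'contact_force': array([ 0.43558761, -0.33677428,  0.06937517]), 'moment': array([ 0.01926713, -0.0068852 , -0.01100774]), 'gripper_force': 0.0, 'gripper_width': 0.9984637878576301}
```

View pics/top0.png

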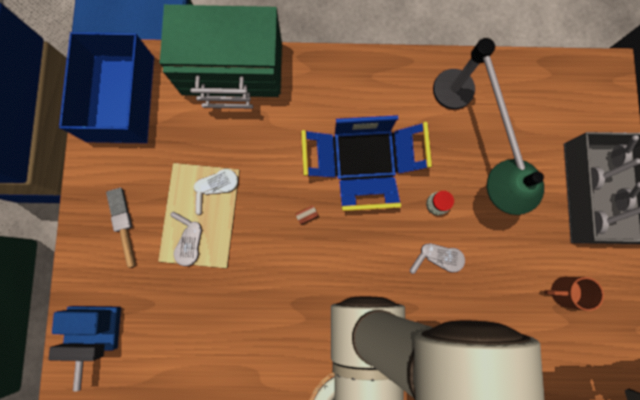

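View pics/side0.png

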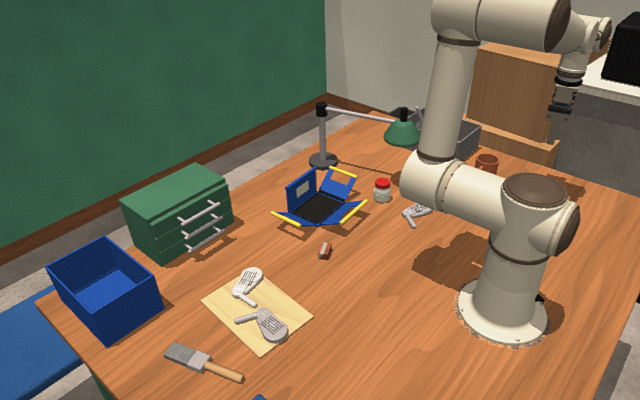

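The top view shows the tray near pixel (366,155): yellow bars at left (305,155), right (428,145) and front (370,207). The lamp post top is at (485,47), its knob at (535,178), the jar at (440,202) and the stone at (307,215). In the side view the walls look tilted up somewhat and the view of them is clear.

```bash
cat > h.py <<'E'
from bench import env, imaging
import cv2, numpy as np
P={n:imaging.camera_params(n) for n in("top","side")}
def ray(n,uv):
    p=P[n];K=np.array(p["intrinsics"]);V=np.array(p["view"])
    R,t=V[:3,:3],V[:3,3]
    d=R.T@np.linalg.solve(K,[uv[0],uv[1],1.]);return -R.T@t,d/np.linalg.norm(d)
def plane(n,uv,z):
    o,d=ray(n,uv);return o+d*(z-o[2])/d[2]
def tri(a,b):
    o1,d1=ray("top",a);o2,d2=ray("side",b)
    s=np.linalg.lstsq(np.c_[d1,-d2],o2-o1,rcond=None)[0]
    p,q=o1+s[0]*d1,o2+s[1]*d2;return (p+q)/2,np.linalg.norm(p-q)
def blobs(im,lo,hi,amin=15):
    hsv=cv2.cvtColor(im,cv2.COLOR_RGB2HSV);m=cv2.inRange(hsv,np.array(lo),np.array(hi))
    n,l,s,c=cv2.connectedComponentsWithStats(m)
    return [(c[i],np.argwhere(l==i)[:,::-1],s[i]) for i in range(1,n) if s[i,4]>=amin]
YEL=((24,150,90),(34,255,255))
def ends(pts):
    c=pts.mean(0);w,v=np.linalg.eigh(np.cov((pts-c).T));t=(pts-c)@v[:,1]
    return c+v[:,1]*t.min(),c+v[:,1]*t.max()
E
python3 - <<'E'
from h import *
np.set_printoptions(precision=1,suppress=True)
im={n:cv2.imread(f"pics/{n}0.png")[:,:,::-1].copy() for n in P}
for n in P:
    print(n)
    for c,p,s in blobs(im[n],*YEL,25): print(" yel",c,s[4],*ends(p))
    for nm,lo,hi in (("red",(0,200,100),(4,255,255)),("dark",(0,0,0),(180,255,38)),("green",(65,90,20),(85,255,140))):
        for c,p,s in blobs(im[n],lo,hi,60):
            if s[4]<4000: print(" ",nm,c,s)
E
python3 - <<'E'
import cv2
a=cv2.imread('pics/top0.png')[20:230,285:560]
b=cv2.imread('pics/side0.png')[90:240,260:440]
a=cv2.resize(a,None,fx=1.6,fy=1.6,interpolation=2);b=cv2.resize(b,(350,292),interpolation=2)
import numpy as np
o=np.zeros((336,795,3),np.uint8);o[:336,:440]=a;o[:292,442:792]=b
cv2.imwrite('pics/c0.png',o)
E
```

```text
top
 yel [427.  144.1] 176 [424.9 122. ] [429.  166.1]
 yel [304.2 152.1] 168 [303. 130.] [305.3 174. ]
 yel [370.9 206.3] 216 [400.  204.6] [342.  207.9]
  red [443.3 200.2] [434 191  20  19 295]
  dark [237.3  78.6] [ 166   22  116   75 1731]
  dark [633.1  50. ] [613  26  27  77 484]
  dark [77.7 84.8] [  63   36   30   89 1751]
  dark [140.6  90.2] [ 130   39   24  100 1396]
  dark [481.9  50.2] [471  39  23  25 351]
  dark [465.2  94.3] [457  89  16  14 139]
  dark [364.6 153.7] [ 339  134   52   40 1870]
  dark [578.7 190.7] [ 566  135   30  108 2061]
  dark [608.7 139.2] [589 135  42  10 337]
  dark [636.8 149.6] [634 140   6  18  81]
  dark [532.8 179. ] [524 171  19  16 196]
  dark [365.7 300.1] [338 297  58   8 147]
  dark [117.2 327.3] [114 307   7  42 123]
  dark [103.4 320.6] [ 98 311  12  21 222]
  dark [466.4 328.7] [422 321 108  21 782]
  dark [ 88.7 348.3] [ 57 344  48  16 222]
  dark [409.9 365.1] [408 350   6  35  70]
  dark [632.5 394.7] [626 389  14  11 118]
  green [513.3 188.1] [ 488  160   55   54 2056]
side
 yel [342.4 170.9] 58 [356.  176.1] [329.1 165.8]
 yel [353.4 210.5] 76 [366.2 199.3] [340.7 221.6]
 yel [285.4 218.3] 76 [299.1 224.7] [270.8 211.5]
  red [382.  182.8] [376 178  14  11 102]
  dark [624.6  52.7] [ 602   12   38   74 1958]
  dark [566.8  82.3] [555  77  27   9 107]
  dark [320.8 109.1] [316 102  11  15 138]
  dark [558.7 109.6] [548 105  23   9 107]
  dark [403.4 114.2] [400 108   8  14  98]
  dark [313.8 208.4] [293 193  43  26 240]
  green [401.9 133.7] [384 119  35  28 679]
  green [103.6 390.9] [ 93 376  21  24 107]
```

View pics/c0.png

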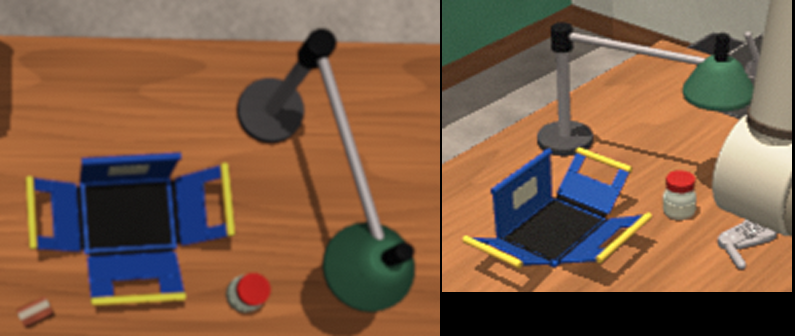

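The crop shows the right wall raised most, and front and left raised a little. The slots are clear and the jar stands right of the front wall's end.

Run:
```python
from h import *
np.set_printoptions(precision=1,suppress=True)
T={"right":((424.9,122),(429,166.1),(329.1,165.8),(356,176.1)),"left":((303,130),(305.3,174),(270.8,211.5),(299.1,224.7)),"front":((342,207.9),(400,204.6),(340.7,221.6),(366.2,199.3))}
for k,(a,b,c,d) in T.items():
    (p,e1),(q,e2)=tri(a,c),tri(b,d);m=tri((np.array(a)+b)/2,(np.array(c)+d)/2)
    v=q-p;print(k,p,q,"err",e1,e2,"mid",m[0],m[1],"len",np.linalg.norm(v),"yaw",np.degrees(np.arctan2(v[1],v[0])))
im=cv2.imread("pics/top0.png")[:,:,::-1].copy()
for c,p,s in blobs(im,(0,0,0),(180,255,38),1500):
    if 330<c[0]<400:
        h=cv2.convexHull(p.astype(np.float32))
        r=cv2.minAreaRect(h);bx=cv2.boxPoints(r);print("mat",c,bx.tolist());W=np.array([plane("top",u,12) for u in bx]);print(W,W.mean(0))
        print("cent",plane("top",c,12))
print("post base z~8",plane("top",(455,90),10), "side base",plane("side",(323,160),10))
print("posttop",tri((481.9,50.2),(320.8,109.1)),"knob",tri((532.8,179),(403.4,114.2)))
for z in (260,270,280): print("knob z",z,plane("top",(534,178.5),z),plane("side",(403.4,114.2),z))
print("jar",plane("top",(443.3,200.2),70),"stone",plane("top",(307,215),24))
print("camtop",ray("top",(320,200))[0])
```

```text
right [ 704.1 -161.3   75.5] [ 593.8 -169.5   74.1] err 0.9614663745767622 0.1573126298021144 mid [ 648.4 -165.6   74.6] 0.11248511927254055 len 110.54269522379062 yaw -175.76659612210614
left [681.9 136.3  63.8] [571.4 128.1  63.6] err 0.5595672121431196 0.07046703357360376 mid [626.1 132.   63.5] 0.27366736876193215 len 110.78082075490764 yaw -175.76246866710974
front [489.7  37.9  60.8] [ 500.6 -101.5   59.3] err 2.041174538334584 1.2407369247347428 mid [495.8 -31.5  58.5] 0.5473905366508567 len 139.87695448026344 yaw -85.54239826807137
mat [364.6 153.7] [[338.6258544921875, 136.3257293701172], [388.26171875, 133.31748962402344], [390.54534912109375, 170.9972686767578], [340.90948486328125, 174.00550842285156]]
[[682.8  46.2  12. ]
 [693.2 -81.8  12. ]
 [593.9 -86.8  12. ]
 [583.9  39.5  12. ]] [638.4 -20.7  12. ]
cent [638.1 -20.6  12. ]
post base z~8 [ 815.  -258.7   10. ] side base [ 820.4 -258.4   10. ]
posttop (array([ 818.6, -253.5,  219.9]), np.float64(0.017769265076154565)) knob (array([ 527.9, -328.8,  258. ]), np.float64(0.06612414336472099))
knob z 260 [ 528.5 -330.3  260. ] [ 525.7 -325.1  260. ]
knob z 270 [ 526.4 -325.4  270. ] [ 514.6 -307.   270. ]
knob z 280 [ 524.3 -320.5  280. ] [ 503.5 -288.9  280. ]
jar [ 511.9 -202.9   70. ] stone [476.4 123.   24. ]
camtop [ 347.    93.5 1122.6]
```

```bash
python3 -m jog '[{"translation":[20,25,0],"delta_rot":[0,0,40],"fingers":-0.35},{"translation":[20,25,0],"delta_rot":[0,0,40],"fingers":-0.35},{"translation":[20,25,0],"delta_rot":[0,0,40],"fingers":-0.35},{"translation":[20,25,0],"delta_rot":[0,0,40],"fingers":-0.35},{"translation":[20,25,0],"delta_rot":[0,0,40],"fingers":-0.35},{"translation":[36.9,52.9,-8],"delta_rot":[0,0,81.5],"fingers":-0.35},{"translation":[36.9,52.9,-8],"delta_rot":[0,0,81.5],"fingers":-0.35},{"translation":[36.9,52.9,-8],"delta_rot":[0,0,81.5],"fingers":-0.35},{"translation":[36.9,52.9,-8],"delta_rot":[0,0,81.5],"fingers":-0.35},{"translation":[36.9,52.9,-8],"delta_rot":[0,0,81.5],"fingers":-0.35},{"translation":[36.9,52.9,-8],"delta_rot":[0,0,81.5],"fingers":-0.35},{"translation":[36.9,52.9,-8],"delta_rot":[0,0,81.5],"fingers":-0.35},{"translation":[36.9,52.9,-8],"delta_rot":[0,0,81.5],"fingers":-0.35},{"translation":[36.9,52.9,-8],"delta_rot":[0,0,81.5],"fingers":-0.35}]' 30
python3 - <<'E'
from h import *
s=env.get_state();im=imaging.camera("wrist");cv2.imwrite("pics/w1.png",im[:,:,::-1]);print(s["eef_pos"],s["orientation"])
hp=imaging.camera_params("wrist");K=np.array(hp["intrinsics"]);X=np.array(hp["hand_eye"]);print(X.round(2).tolist())
from scipy.spatial.transform import Rotation as R
q=s["orientation"];M=R.from_quat([q[1],q[2],q[3],q[0]]).as_matrix()
o=M@X[:3,3]+s["eef_pos"]
for c,p,_ in blobs(im,*YEL,40):
    W=[o+d*(56-o[2])/d[2] for u in (c,*ends(p)) for d in [M@X[:3,:3]@np.linalg.solve(K,[*u,1.])]]
    print(c.round(),len(p),np.round(W,1).tolist())
E
```

```text
time: 1.85
eef_pos: [496.4, -32.8, 157.0]
orientation: [0.0, 0.681, 0.733, 0.0]
contact_force: [-1.8, 0.4, 0.0]
gripper_width: 0.321
gripper_force: 0.0
[496.38452244 -32.81958649 156.98706415] [3.24250768e-04 6.80577056e-01 7.32676440e-01 4.12241538e-06]
[[0.0, -0.96, -0.28, 78.14], [1.0, 0.0, -0.0, 0.69], [0.0, -0.28, 0.96, -147.19], [0.0, 0.0, 0.0, 1.0]]
[326. 240.] 74 [[503.5, -62.9, 56.0], [501.1, -31.2, 56.0], [505.9, -94.2, 56.0]]
```

View pics/w1.png

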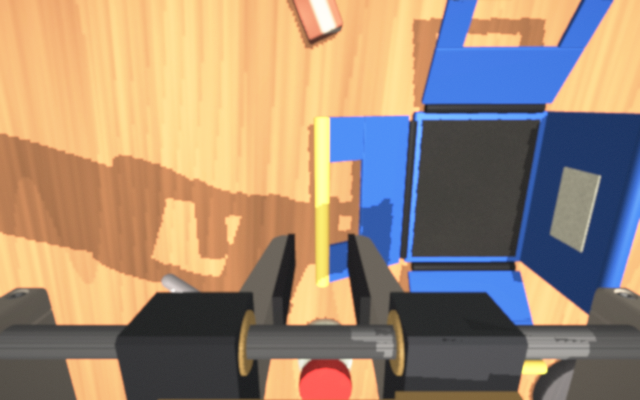

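The wrist view shows the front bar (column 322, rows 118–285) midway between the fingers (columns 295–348), so I go down and grip.

```bash
python3 -m jog '[{"translation":[0,0,-5],"delta_rot":[0,0,0],"fingers":-0.35},{"translation":[0,0,-9.2],"delta_rot":[0,0,0],"fingers":-0.35},{"translation":[0,0,-9.2],"delta_rot":[0,0,0],"fingers":-0.35},{"translation":[0,0,-9.2],"delta_rot":[0,0,0],"fingers":-0.35},{"translation":[0,0,-9.2],"delta_rot":[0,0,0],"fingers":-0.9},{"translation":[0,0,-9.2],"delta_rot":[0,0,0],"fingers":-0.9},{"translation":[0,0,-9.2],"delta_rot":[0,0,0],"fingers":-0.9},{"translation":[0,0,-9.2],"delta_rot":[0,0,0],"fingers":-0.9}]' 30
```

```text
time: 2.9
eef_pos: [496.5, -32.1, 65.0]
orientation: [0.0, 0.68, 0.733, -0.0]
contact_force: [-3.6, -2.9, 3.5]
gripper_width: 0.119
gripper_force: 30.0
```

```bash
python3 -m jog '[{"translation":[0,0,0],"delta_rot":[0,0,0],"fingers":-0.4},{"translation":[0,0,0],"delta_rot":[0,0,0],"fingers":-0.4},{"translation":[0,0,-0.7],"delta_rot":[0,0,0],"fingers":-0.4},{"translation":[0,0,-0.7],"delta_rot":[0,0,0],"fingers":-0.4},{"translation":[0,0,-0.7],"delta_rot":[0,0,0],"fingers":-0.9},{"translation":[0,0,-0.7],"delta_rot":[0,0,0],"fingers":-0.9},{"translation":[0,0,-0.7],"delta_rot":[0,0,0],"fingers":-0.9},{"translation":[0,0,-0.7],"delta_rot":[0,0,0],"fingers":-0.9}]' 40
python3 - <<'E'
import numpy as np
# arcs: radial inward and up shifts, 3 walls
yaw=np.radians(4.3);x=np.array([np.cos(yaw),np.sin(yaw)]);y=np.array([-x[1],x[0]])
for n,a0,d in(("front",28.5,x),("left",33.5,-y),("right",42,y)):
    print(n)
    for a in np.linspace(a0,90,9)[1:]:
        r=np.radians([a0,a]);h=90*(np.cos(r[0])-np.cos(r[1]));v=90*(np.sin(r[1])-np.sin(r[0]))
        print(round(a,1),np.round([*(d*h/10),v/10],2).tolist())
E
```

```text
time: 3.9
eef_pos: [496.4, -31.6, 57.6]
orientation: [-0.0, 0.68, 0.733, -0.0]
contact_force: [-1.8, -1.5, 1.3]
gripper_width: 0.118
gripper_force: 40.0
front
36.2 [0.64, 0.05, 1.02]
43.9 [1.42, 0.11, 1.94]
51.6 [2.31, 0.17, 2.76]
59.2 [3.3, 0.25, 3.44]
66.9 [4.37, 0.33, 3.99]
74.6 [5.51, 0.41, 4.38]
82.3 [6.69, 0.5, 4.62]
90.0 [7.89, 0.59, 4.71]
left
40.6 [0.05, -0.67, 0.89]
47.6 [0.11, -1.44, 1.68]
54.7 [0.17, -2.3, 2.38]
61.8 [0.24, -3.24, 2.96]
68.8 [0.32, -4.24, 3.42]
75.9 [0.4, -5.29, 3.76]
82.9 [0.48, -6.38, 3.96]
90.0 [0.56, -7.48, 4.03]
right
48.0 [-0.05, 0.66, 0.67]
54.0 [-0.1, 1.39, 1.26]
60.0 [-0.16, 2.18, 1.77]
66.0 [-0.23, 3.02, 2.2]
72.0 [-0.29, 3.9, 2.54]
78.0 [-0.36, 4.8, 2.78]
84.0 [-0.43, 5.73, 2.93]
90.0 [-0.5, 6.67, 2.98]
```

```bash
python3 -m jog '[{"translation":[0.64,0.05,1.02],"delta_rot":[0,0,0],"fingers":-0.9},{"translation":[1.42,0.11,1.94],"delta_rot":[0,0,0],"fingers":-0.9},{"translation":[2.31,0.17,2.76],"delta_rot":[0,0,0],"fingers":-0.9},{"translation":[3.3,0.25,3.44],"delta_rot":[0,0,0],"fingers":-0.9},{"translation":[4.37,0.33,3.99],"delta_rot":[0,0,0],"fingers":-0.9},{"translation":[5.51,0.41,4.38],"delta_rot":[0,0,0],"fingers":-0.9},{"translation":[6.69,0.5,4.62],"delta_rot":[0,0,0],"fingers":-0.9},{"translation":[7.95,0.59,4.71],"delta_rot":[0,0,0],"fingers":-0.9},{"translation":[7.95,0.59,4.71],"delta_rot":[0,0,0],"fingers":-0.9},{"translation":[7.95,0.59,4.71],"delta_rot":[0,0,0],"fingers":-0.9},{"translation":[7.95,0.59,4.71],"delta_rot":[0,0,0],"fingers":-0.9},{"translation":[7.95,0.59,4.71],"delta_rot":[0,0,0],"fingers":-0.9}]' 40
```

```text
time: 5.4
eef_pos: [577.3, -25.5, 106.4]
orientation: [0.001, 0.68, 0.733, 0.001]
contact_force: [-0.8, 2.4, 5.2]
gripper_width: 0.116
gripper_force: 40.0
```

```bash
python3 -m jog '[{"translation":[0,0,0],"delta_rot":[0,0,0],"fingers":-0.2},{"translation":[0,0,0],"delta_rot":[0,0,0],"fingers":-0.2},{"translation":[0,0,0],"delta_rot":[0,0,0],"fingers":-0.2},{"translation":[0,0,4],"delta_rot":[0,0,0],"fingers":-0.2},{"translation":[0,0,7],"delta_rot":[0,0,0],"fingers":-0.3},{"translation":[5,15.7,7],"delta_rot":[0,0,-90],"fingers":-0.3},{"translation":[5,15.7,7],"delta_rot":[0,0,-90],"fingers":-0.3},{"translation":[5,15.7,7],"delta_rot":[0,0,-90],"fingers":-0.3},{"translation":[5,15.7,7],"delta_rot":[0,0,-90],"fingers":-0.3},{"translation":[5,15.7,7],"delta_rot":[0,0,-90],"fingers":-0.3},{"translation":[5,15.7,7],"delta_rot":[0,0,-90],"fingers":-0.3},{"translation":[5,15.7,7],"delta_rot":[0,0,-90],"fingers":-0.3},{"translation":[5,15.7,7],"delta_rot":[0,0,-90],"fingers":-0.3},{"translation":[5,15.7,7],"delta_rot":[0,0,-90],"fingers":-0.3},{"translation":[5,15.7,7],"delta_rot":[0,0,-90],"fingers":-0.3},{"translation":[5,15.7,7],"delta_rot":[0,0,-90],"fingers":-0.3},{"translation":[5,15.7,7],"delta_rot":[0,0,-90],"fingers":-0.3},{"translation":[5,15.7,7],"delta_rot":[0,0,-90],"fingers":-0.3}]' 40
python3 - <<'E'
from h import *
im={n:imaging.camera(n) for n in("wrist","side","top")}
for n in im: cv2.imwrite(f"pics/{n}2.png",im[n][:,:,::-1])
o=np.zeros((400,800,3),np.uint8);o[:,:480]=cv2.resize(im["wrist"],(480,300))[:,:,::-1].repeat(1,0) if False else 0
o[:300,:480]=cv2.resize(im["wrist"],(480,300))[:,:,::-1]
o[:300,480:]=cv2.resize(im["side"][110:260,240:400],(320,300))[:,:,::-1]
cv2.imwrite("pics/v2.png",o[:300])
for n in("side","top"):
  for c,p,s in blobs(im[n],*YEL,15): print(n,c.round(1),len(p),*[e.round(1) for e in ends(p)])
E
```

```text
time: 7.65
eef_pos: [626.1, 131.3, 174.7]
orientation: [-0.0, 0.999, 0.038, -0.0]
contact_force: [-0.5, 0.9, 0.3]
gripper_width: 0.351
gripper_force: 0.0
side [342.8 171.1] 65 [356. 176.] [329.1 165.9]
side [336.8 185.1] 45 [345.3 178.3] [327.6 192.5]
side [276.7 214.2] 32 [282.5 217. ] [270.8 211.4]
top [427.  144.2] 173 [425. 122.] [429.  166.1]
top [379.5 168.5] 190 [400.  167.7] [359.9 169.3]
```

View pics/v2.png

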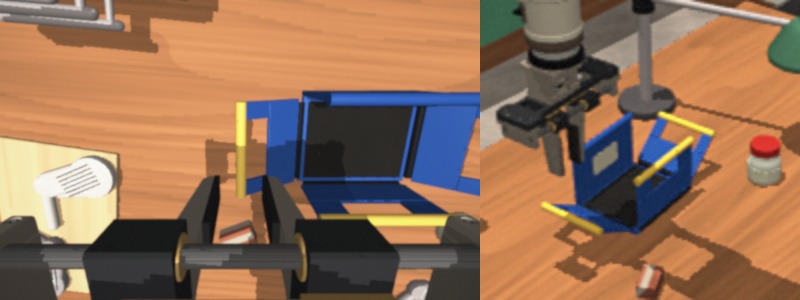

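The front wall now stands up, and the left bar (column 241 in the composite) is centred between the fingers (217–265). Next: grip the left bar.

```bash
python3 -m jog '[{"translation":[0,0,-6],"delta_rot":[0,0,0],"fingers":-0.35},{"translation":[0,0,-11],"delta_rot":[0,0,0],"fingers":-0.35},{"translation":[0,0,-11],"delta_rot":[0,0,0],"fingers":-0.35},{"translation":[0,0,-11],"delta_rot":[0,0,0],"fingers":-0.35},{"translation":[0,0,-11],"delta_rot":[0,0,0],"fingers":-0.9},{"translation":[0,0,-11],"delta_rot":[0,0,0],"fingers":-0.9},{"translation":[0,0,-11],"delta_rot":[0,0,0],"fingers":-0.9},{"translation":[0,0,-11],"delta_rot":[0,0,0],"fingers":-0.9}]' 40
```

```text
time: 8.8
eef_pos: [627.5, 131.9, 66.2]
orientation: [-0.001, 0.999, 0.038, 0.002]
contact_force: [1.9, 4.5, 3.4]
gripper_width: 0.118
gripper_force: 40.0
```

```bash
python3 -m jog '[{"translation":[0.05,-0.67,0.89],"delta_rot":[0,0,0],"fingers":-0.9},{"translation":[0.11,-1.44,1.68],"delta_rot":[0,0,0],"fingers":-0.9},{"translation":[0.17,-2.3,2.38],"delta_rot":[0,0,0],"fingers":-0.9},{"translation":[0.24,-3.24,2.96],"delta_rot":[0,0,0],"fingers":-0.9},{"translation":[0.32,-4.24,3.42],"delta_rot":[0,0,0],"fingers":-0.9},{"translation":[0.4,-5.29,3.76],"delta_rot":[0,0,0],"fingers":-0.9},{"translation":[0.48,-6.38,3.96],"delta_rot":[0,0,0],"fingers":-0.9},{"translation":[0.56,-7.5,4.03],"delta_rot":[0,0,0],"fingers":-0.9},{"translation":[0.56,-7.5,4.03],"delta_rot":[0,0,0],"fingers":-0.9},{"translation":[0.56,-7.5,4.03],"delta_rot":[0,0,0],"fingers":-0.9},{"translation":[0.56,-7.5,4.03],"delta_rot":[0,0,0],"fingers":-0.9}]' 40
```

```text
time: 10.18
eef_pos: [633.4, 56.2, 108.3]
orientation: [0.0, 0.999, 0.038, 0.002]
contact_force: [-2.9, 1.0, 14.2]
gripper_width: 0.114
gripper_force: 40.0
```

```bash
python3 -m jog '[{"translation":[0,0,0],"delta_rot":[0,0,0],"fingers":-0.2},{"translation":[0,0,0],"delta_rot":[0,0,0],"fingers":-0.2},{"translation":[0,0,0],"delta_rot":[0,0,0],"fingers":-0.2},{"translation":[0,0,4],"delta_rot":[0,0,0],"fingers":-0.2},{"translation":[0,0,7],"delta_rot":[0,0,0],"fingers":-0.35},{"translation":[1.7,-22.1,7],"delta_rot":[0,0,0],"fingers":-0.35},{"translation":[1.7,-22.1,7],"delta_rot":[0,0,0],"fingers":-0.35},{"translation":[1.7,-22.1,7],"delta_rot":[0,0,0],"fingers":-0.35},{"translation":[1.7,-22.1,7],"delta_rot":[0,0,0],"fingers":-0.35},{"translation":[1.7,-22.1,7],"delta_rot":[0,0,0],"fingers":-0.35},{"translation":[1.7,-22.1,7],"delta_rot":[0,0,0],"fingers":-0.35},{"translation":[1.7,-22.1,7],"delta_rot":[0,0,0],"fingers":-0.35}]' 40
python3 - <<'E'
from h import *
im={n:imaging.camera(n) for n in("wrist","side","top")}
o=np.zeros((300,800,3),np.uint8)
o[:,:480]=cv2.resize(im["wrist"],(480,300))[:,:,::-1]
o[:,480:]=cv2.resize(im["side"][110:260,240:400],(320,300))[:,:,::-1]
cv2.imwrite("pics/v3.png",o)
for n in("side","top","wrist"):
  for c,p,s in blobs(im[n],*YEL,15): print(n,c.round(1),len(p),*[e.round(1) for e in ends(p)])
E
```

```text
time: 11.68
eef_pos: [648.6, -163.2, 174.8]
orientation: [-0.0, 0.999, 0.039, -0.0]
contact_force: [-0.6, 0.9, -0.4]
gripper_width: 0.324
gripper_force: 0.0
side [335.  168.1] 26 [340.3 170.2] [329.1 165.7]
side [331.  189.4] 71 [345.4 178.6] [317.5 199.6]
side [301.  194.6] 78 [314.8 200.5] [286.3 188.4]
top [354.7 158.7] 504 [394.4 180.2] [323.4 141.7]
wrist [  5.8 155.2] 27 [  2.4 142.9] [  9.3 167.9]
wrist [ 13. 182.] 25 [  9.8 170. ] [ 16.2 194. ]
wrist [ 19.9 208. ] 27 [ 16.8 196.1] [ 23.1 220. ]
wrist [330.2 231.6] 104 [330.9 197. ] [329.4 267. ]
wrist [321.6 214. ] 51 [321.7 198. ] [321.6 228. ]
wrist [321.4 248.5] 61 [321.4 230. ] [321.5 267. ]
wrist [ 30.9 249.1] 18 [ 28.9 241. ] [ 33. 257.]
wrist [ 37.2 272.8] 27 [ 33.8 260. ] [ 40.4 284.9]
wrist [180. 287.] 81 [140. 287.] [220. 287.]
```

View pics/v3.png

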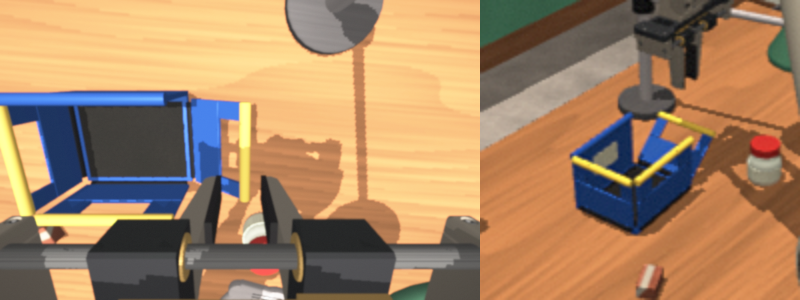

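Front and left walls stand up. The right bar (column 245 in the composite) sits about 2 mm to the -y side of the fingers' centre, so I shift slightly while going down.

```bash
python3 -m jog '[{"translation":[0,-0.2,-5],"delta_rot":[0,0,0],"fingers":-0.35},{"translation":[0,-0.2,-10],"delta_rot":[0,0,0],"fingers":-0.35},{"translation":[0,-0.2,-10],"delta_rot":[0,0,0],"fingers":-0.35},{"translation":[0,-0.2,-10],"delta_rot":[0,0,0],"fingers":-0.35},{"translation":[0,-0.2,-10],"delta_rot":[0,0,0],"fingers":-0.9},{"translation":[0,-0.2,-10],"delta_rot":[0,0,0],"fingers":-0.9},{"translation":[0,-0.2,-10],"delta_rot":[0,0,0],"fingers":-0.9},{"translation":[0,-0.2,-10],"delta_rot":[0,0,0],"fingers":-0.9}]' 40
```

```text
time: 12.82
eef_pos: [649.9, -167.6, 76.6]
orientation: [0.001, 0.999, 0.038, 0.002]
contact_force: [1.3, -2.1, 5.0]
gripper_width: 0.117
gripper_force: 40.0
```

```bash
python3 -m jog '[{"translation":[-0.05,0.62,0.72],"delta_rot":[0,0,0],"fingers":-0.9},{"translation":[-0.1,1.35,1.36],"delta_rot":[0,0,0],"fingers":-0.9},{"translation":[-0.16,2.18,1.92],"delta_rot":[0,0,0],"fingers":-0.9},{"translation":[-0.23,3.05,2.38],"delta_rot":[0,0,0],"fingers":-0.9},{"translation":[-0.29,3.95,2.74],"delta_rot":[0,0,0],"fingers":-0.9},{"translation":[-0.36,4.9,3.0],"delta_rot":[0,0,0],"fingers":-0.9},{"translation":[-0.43,5.85,3.15],"delta_rot":[0,0,0],"fingers":-0.9},{"translation":[-0.5,6.85,3.2],"delta_rot":[0,0,0],"fingers":-0.9},{"translation":[-0.5,6.85,3.2],"delta_rot":[0,0,0],"fingers":-0.9},{"translation":[-0.5,6.85,3.2],"delta_rot":[0,0,0],"fingers":-0.9},{"translation":[-0.5,6.85,3.2],"delta_rot":[0,0,0],"fingers":-0.9}]' 40
```

```text
time: 14.2
eef_pos: [645.0, -99.6, 110.1]
orientation: [0.002, 0.999, 0.038, 0.002]
contact_force: [-2.5, -2.1, 12.0]
gripper_width: 0.114
gripper_force: 40.0
```

```bash
python3 -m jog '[{"translation":[0,0.2,0],"delta_rot":[0,0,0],"fingers":-0.9},{"translation":[0,0.25,0],"delta_rot":[0,0,0],"fingers":-0.9},{"translation":[0,0.25,0],"delta_rot":[0,0,0],"fingers":-0.2},{"translation":[0,0.25,0],"delta_rot":[0,0,0],"fingers":-0.2},{"translation":[0,0.25,0],"delta_rot":[0,0,0],"fingers":-0.2},{"translation":[0,0.25,5],"delta_rot":[0,0,0],"fingers":-0.2},{"translation":[0,0.25,12],"delta_rot":[0,0,0],"fingers":0.2},{"translation":[0,0.25,17],"delta_rot":[0,0,0],"fingers":0.2},{"translation":[0,0.25,22],"delta_rot":[0,0,0],"fingers":0.2},{"translation":[0,0.25,22],"delta_rot":[0,0,0],"fingers":0.2},{"translation":[-11.7,-23,22],"delta_rot":[0,0,0],"fingers":0.2},{"translation":[-11.7,-23,22],"delta_rot":[0,0,0],"fingers":0.2},{"translation":[-11.7,-23,22],"delta_rot":[0,0,0],"fingers":0.2},{"translation":[-11.7,-23,22],"delta_rot":[0,0,0],"fingers":0.2},{"translation":[-11.7,-23,22],"delta_rot":[0,0,0],"fingers":0.2},{"translation":[-11.7,-23,22],"delta_rot":[0,0,0],"fingers":0.2},{"translation":[-11.7,-23,22],"delta_rot":[0,0,0],"fingers":0.2},{"translation":[-11.7,-23,22],"delta_rot":[0,0,0],"fingers":0.2}]' 40
python3 - <<'E'
from h import *
np.set_printoptions(precision=1,suppress=True)
im={n:imaging.camera(n) for n in("wrist","side","top")}
for n in im: cv2.imwrite(f"pics/{n}4.png",im[n][:,:,::-1])
o=np.zeros((560,800,3),np.uint8)
o[:250,:400]=cv2.resize(im["wrist"],(400,250))[:,:,::-1]
o[:300,400:]=cv2.resize(im["side"][130:242,270:420],(400,300))[:,:,::-1]
o[300:560,:400]=cv2.resize(im["top"][95:225,280:480],(400,260))[:,:,::-1]
cv2.imwrite("pics/v4.png",o)
for n in("side","top"):
  for c,p,s in blobs(im[n],*YEL,15): print(n,c.round(1),len(p),s[:4],*[e.round(1) for e in ends(p)])
C=np.array([638.1,-20.6,0]);x=np.array([.9972,.075,0]);y=np.array([-.075,.9972,0])
Z=np.array([0,0,102])
for n in P:
  V=np.array(P[n]["view"]);K=np.array(P[n]["intrinsics"])
  for nm,c,d,L in(("front",C-62*x,y,71),("left",C+77*y,x,56),("right",C-77*y,x,56)):
    q=[(K@(V[:3,:3]@(c+Z+s*L*d)+V[:3,3])) for s in(-1,0,1)];print(n,nm,*[(a[:2]/a[2]).round(1) for a in q])
E
```

```text
time: 16.45
eef_pos: [527.5, -326.8, 326.9]
orientation: [-0.0, 0.999, 0.039, 0.0]
contact_force: [0.6, -0.4, 0.9]
gripper_width: 0.602
gripper_force: 0.0
side [330.7 181. ] 142 [317 166  29  34] [333.9 171.1] [324.3 201.3]
side [300.9 194.6] 77 [286 188  30  14] [314.8 200.5] [286.3 188.4]
top [382.6 158.4] 474 [340 119  65  55] [413.1 138.1] [347.6 181.8]
top [335.7 145.9] 223 [333 123   7  47] [334.6 123. ] [336.9 169.1]
top front [400.7 167.9] [370.5 169.7] [340.2 171.4]
top left [337.5 169. ] [335.9 145.8] [334.4 123. ]
top right [403.  165.3] [400.9 142.2] [398.9 119.5]
side front [344.9 179.8] [331.7 190.2] [317.6 201.2]
side left [314.8 201.5] [300.2 195.4] [286.2 189.4]
side right [344.4 178.3] [330.3 173. ] [316.6 167.8]
```

View pics/v4.png

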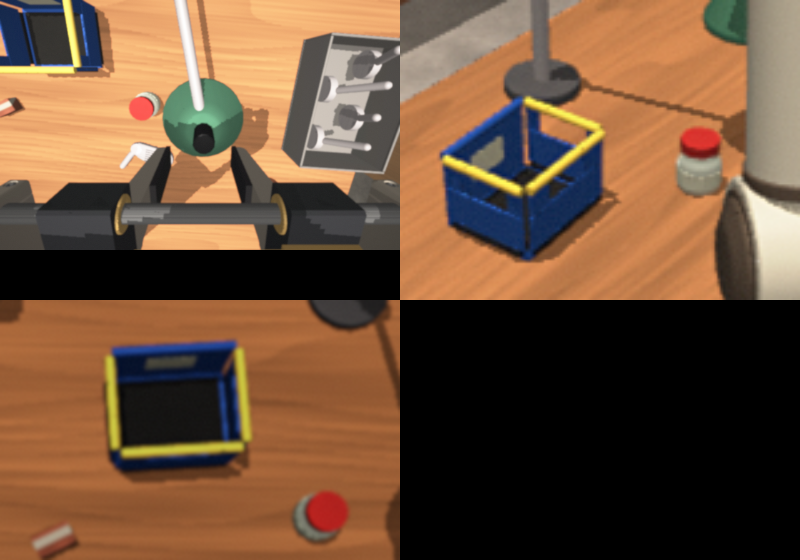

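All three walls look upright. In the wrist panel the knob is at (205,138) in the 400-px panel, about (328,220) full size, slightly right of the fingers' centre. I compute the remaining wall errors and the knob position.

Run:
```python
from h import *
from scipy.spatial.transform import Rotation as R
np.set_printoptions(precision=2,suppress=True)
im=cv2.imread("pics/top4.png")[:,:,::-1].copy()
m=cv2.inRange(cv2.cvtColor(im,cv2.COLOR_RGB2HSV),*map(np.array,YEL))
C=np.array([638.1,-20.6,12]);x=np.array([.9972,.075,0]);y=np.array([-.075,.9972,0])
pts=np.argwhere(m)[:,::-1]
for nm,sel,ax in(("front",(pts[:,0]>345)&(pts[:,0]<392)&(pts[:,1]>160),x),("right",(pts[:,0]>393)&(pts[:,1]<160)&(pts[:,1]>124),y),("left",(pts[:,0]<342)&(pts[:,1]<160)&(pts[:,1]>124),y)):
    W=np.array([plane("top",u,103) for u in pts[sel]])-C; print(nm,(W@ax).mean(),(W@ax).std())
w=cv2.imread("pics/wrist4.png")[:,:,::-1].copy();s=env.get_state();q=s["orientation"];M=R.from_quat([q[1],q[2],q[3],q[0]]).as_matrix()
hp=imaging.camera_params("wrist");K=np.array(hp["intrinsics"]);X=np.array(hp["hand_eye"]);o=M@X[:3,3]+s["eef_pos"]
for c,p,st in blobs(w,(0,0,0),(180,255,45),100):
    if 290<c[0]<360 and 170<c[1]<260:
        print(c,st)
        for u,z in((c,258),((st[0]+st[2]/2,st[1]+11),280)):
            d=M@X[:3,:3]@np.linalg.solve(K,[*u,1.]);print("knob",z,o+d*(z-o[2])/d[2])
```

```text
front -60.224439484085785 3.2848961135069987
right -77.20747265988084 2.724409254236527
left 77.43376003782255 3.412833357663247
[325.51 222.12] [ 309  198   34   48 1223]
knob 258 [ 527.92 -332.7   258.  ]
knob 280 [ 544.9  -331.33  280.  ]
```

```bash
python3 -m jog '[{"translation":[0.1,-0.4,-3],"delta_rot":[0,0,0],"fingers":0.2},{"translation":[0.1,-0.4,-6.4],"delta_rot":[0,0,0],"fingers":0.2},{"translation":[0.1,-0.4,-6.4],"delta_rot":[0,0,0],"fingers":0.2},{"translation":[0.1,-0.4,-6.4],"delta_rot":[0,0,0],"fingers":-0.7},{"translation":[0.1,-0.4,-6.4],"delta_rot":[0,0,0],"fingers":-0.7},{"translation":[0.1,-0.4,-6.4],"delta_rot":[0,0,0],"fingers":-0.7},{"translation":[0.1,-0.4,-6.4],"delta_rot":[0,0,0],"fingers":-0.7},{"translation":[0.1,-0.4,-6.4],"delta_rot":[0,0,0],"fingers":-0.7}]' 30
python3 - <<'E'
import numpy as np
from h import env
k=env.get_state()["eef_pos"][:2]
for Pp in ((818.6,-257.0),):
    Pp=np.array(Pp);v=k-Pp;print("r",np.hypot(*v));v=v*300/np.hypot(*v);P0=k-v
    t=np.array([638.1,-20.6])-P0;a0=np.arctan2(v[1],v[0]);a1=np.arctan2(t[1],t[0]);D=(a1-a0)%(2*np.pi)-2*np.pi
    print(P0,np.hypot(*t),np.degrees(D))
    for i in range(1,15):
        a=D*i/14;c,s=np.cos(a),np.sin(a);d=np.array([[c,-s],[s,c]])@v-v;print(i,(d/10).round(2),round(np.degrees(a),1))
E
```

```text
time: 17.6
eef_pos: [528.2, -332.4, 264.2]
orientation: [0.001, 0.999, 0.038, 0.001]
contact_force: [0.2, 1.9, 5.4]
gripper_width: 0.257
gripper_force: 30.0
r 300.0353252388589
[ 818.56580826 -257.0088768 ] 297.41732461345407 -67.19694624831286
1 [-0.53  2.46] -4.8
2 [-0.85  4.95] -9.6
3 [-0.96  7.46] -14.4
4 [-0.86  9.97] -19.2
5 [-0.56 12.46] -24.0
6 [-0.04 14.92] -28.8
7 [ 0.68 17.33] -33.6
8 [ 1.6  19.67] -38.4
9 [ 2.71 21.92] -43.2
10 [ 4.   24.07] -48.0
11 [ 5.48 26.11] -52.8
12 [ 7.11 28.02] -57.6
13 [ 8.9  29.78] -62.4
14 [10.83 31.38] -67.2
```

```bash
python3 -m jog '[{"translation":[-0.53,2.46,0],"delta_rot":[0,0,-4.8],"fingers":-0.7},{"translation":[-0.85,4.95,0],"delta_rot":[0,0,-9.6],"fingers":-0.7},{"translation":[-0.96,7.46,0],"delta_rot":[0,0,-14.4],"fingers":-0.7},{"translation":[-0.86,9.97,0],"delta_rot":[0,0,-19.2],"fingers":-0.7},{"translation":[-0.56,12.46,0],"delta_rot":[0,0,-24],"fingers":-0.7},{"translation":[-0.04,14.92,0],"delta_rot":[0,0,-28.8],"fingers":-0.7},{"translation":[0.68,17.33,0],"delta_rot":[0,0,-33.6],"fingers":-0.7},{"translation":[1.6,19.67,0],"delta_rot":[0,0,-38.4],"fingers":-0.7},{"translation":[2.71,21.92,0],"delta_rot":[0,0,-43.2],"fingers":-0.7},{"translation":[4,24.07,0],"delta_rot":[0,0,-48],"fingers":-0.7},{"translation":[5.48,26.11,0],"delta_rot":[0,0,-52.8],"fingers":-0.7},{"translation":[7.11,28.02,0],"delta_rot":[0,0,-57.6],"fingers":-0.7},{"translation":[8.9,29.78,0],"delta_rot":[0,0,-62.4],"fingers":-0.7},{"translation":[10.83,31.38,0],"delta_rot":[0,0,-67.2],"fingers":-0.7},{"translation":[10.83,31.38,0],"delta_rot":[0,0,-67.2],"fingers":-0.7},{"translation":[10.83,31.38,0],"delta_rot":[0,0,-67.2],"fingers":-0.7},{"translation":[10.83,31.38,0],"delta_rot":[0,0,-67.2],"fingers":-0.7},{"translation":[10.83,31.38,0],"delta_rot":[0,0,-67.2],"fingers":-0.7}]' 30
```

```text
time: 19.85
eef_pos: [635.8, -16.9, 264.2]
orientation: [-0.001, 0.853, -0.521, -0.001]
contact_force: [-3.1, 4.4, 7.5]
gripper_width: 0.257
gripper_force: 30.0
```

```bash
python3 -m jog '[{"translation":[0,0,0],"delta_rot":[0,0,0],"fingers":0.2},{"translation":[0,0,0],"delta_rot":[0,0,0],"fingers":0.2},{"translation":[0,0,0],"delta_rot":[0,0,0],"fingers":0.2},{"translation":[0,0,0],"delta_rot":[0,0,0],"fingers":0.2},{"translation":[0,0,4],"delta_rot":[0,0,0],"fingers":0.2},{"translation":[0,0,10],"delta_rot":[0,0,0],"fingers":0.2},{"translation":[0,0,12],"delta_rot":[0,0,0],"fingers":0.2},{"translation":[-20,-25,12],"delta_rot":[0,0,0],"fingers":0.2},{"translation":[-20,-25,12],"delta_rot":[0,0,0],"fingers":0.2},{"translation":[-20,-25,12],"delta_rot":[0,0,0],"fingers":0.2},{"translation":[-20,-25,12],"delta_rot":[0,0,0],"fingers":0.2},{"translation":[-20,-25,12],"delta_rot":[0,0,0],"fingers":0.2},{"translation":[-20,-25,12],"delta_rot":[0,0,0],"fingers":0.2},{"translation":[-20,-25,12],"delta_rot":[0,0,0],"fingers":0.2}]' 30
python3 - <<'E'
from h import *
np.set_printoptions(precision=1,suppress=True)
im={n:imaging.camera(n) for n in("side","top")}
o=np.zeros((400,800,3),np.uint8)
o[:250,:400]=cv2.resize(im["side"],(400,250))[:,:,::-1]
o[:400,400:]=cv2.resize(im["top"][20:260,260:500],(400,400))[:,:,::-1]
cv2.imwrite("pics/v5.png",o)
c={n:[(c,s) for c,p,s in blobs(im[n],(0,0,0),(180,255,38),60) if s[4]<500 and 280<c[0]<420 and 60<c[1]<200] for n in im};print(c)
g=[(c,s) for c,p,s in blobs(im["top"],(65,90,20),(85,255,140),300) if 320<c[0]<450]
for c,s in g: print("shade",c,s,plane("top",(s[0]+s[2]/2-.5,s[1]+s[3]/2-.5),172))
for nm,a,b,z in(("red",(0,200,100),(4,255,255),70),):
  print([ (c,plane("top",c,z)) for c,p,s in blobs(im["top"],a,b,60) if c[0]<480])
d=cv2.absdiff(im["top"],cv2.imread("pics/top0.png")[:,:,::-1].copy()).max(2)
for k,(x0,x1,y0,y1) in {"irons":(155,245,160,270),"stone":(290,322,200,228),"ironc":(410,470,240,275)}.items(): print(k,(d[y0:y1,x0:x1]>40).sum())
E
```

```text
time: 21.6
eef_pos: [436.0, -268.5, 383.1]
orientation: [-0.0, 0.853, -0.522, 0.0]
contact_force: [0.5, 0.6, -0.4]
gripper_width: 0.6
gripper_force: 0.0
{'side': [(array([321.4, 107.6]), array([316, 102,  11,  15, 100], dtype=int32)), (array([313.8, 140.6]), array([311, 133,   7,  15,  91], dtype=int32))], 'top': [(array([375.9, 124. ]), array([370, 116,  13,  17, 160], dtype=int32)), (array([356.4, 158.3]), array([339, 136,  53,  32, 469], dtype=int32)), (array([366.6, 177.8]), array([340, 176,  53,   5,  96], dtype=int32))]}
shade [369.7 138.3] [ 343  110   55   54 2109] [635.3 -16.1 172. ]
[(array([443.4, 200.3]), array([ 511.7, -203.1,   70. ]))]
irons 0
stone 0
ironc 10
```

View pics/v5.png

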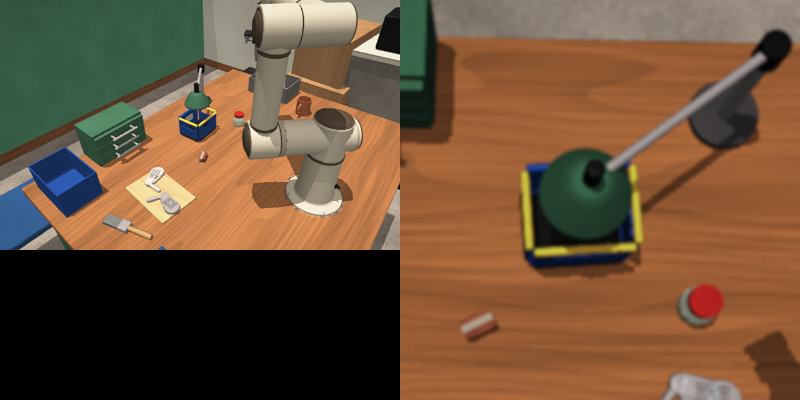

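The shade hangs at about (635,-16), over the tray's middle, which I measured at (638,-21). The walls stand, and the irons, stone and jar have not moved.

```bash
python3 -c "
from bench import finish_job
print(finish_job())"
```

```text
the job is handed in; nothing more can be done
None
```

The job is handed in: all three walls stand upright to within about 1°, the shade hangs about 5 mm from over the tray's middle, and the iron heads, jar and stone have not moved.

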